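# Face up the tilting display tray and set its leg

### The arm

A 6-joint arm with a two-finger parallel gripper is mounted at the origin on a cart in front of the work surface, level with it; the furniture and walls round the work are solid. World frame = base frame: x ahead of the robot, y to its left, z up, the work surface at z = 0. Lengths are in m, angles in rad, forces in N, time in s.
With the tool pointing down it reaches from about 0.4 to 0.825 m from the base axis. Payload 7 kg.
Tool frame: the origin (TCP) lies on the centre line of the jaws, within the pads' length; the fingertips stand 8 mm ahead of it and the grasp point (between the pads) lies 11 mm behind it; z points along the fingers, y is the line along which they close (so a half turn about z gives the same grasp; the last joint's range is limited). The gripper opens to 88 mm and grips with 3 to 60 N. Pads are 19 mm wide; open, the fingers measure 130 mm over their backs; the gripper's body (78 mm by 193 mm) begins 47 mm behind the grasp point.
Start: joints at [-0.955, 0.359, 0.012, 0, -1.224, -0.288], TCP at [0.217, -0.639, 0.235] pointing down, gripper open.
Joint ranges: [-3.07, 3.07], [-1.43, 2.12], [-1.02, 1.25], [-3.03, 1.67], [-3.05, -0], [-3.03, 3.03]. Speed limits (rad/s): [2.39, 2.39, 3.01, 3.14, 3.14, 3.14].

### API

Orientations are given as a 3x3 rotation matrix whose columns are the frame's x, y, z axes.
In Python, from rig import readout, optics, robot gives the robot as it stands.
- The arm moves only by the tool jog_arm, never from a script. Its argument "commands" is a list of rows, each a list of 7 numbers: the shift along the tool's x, y, z in mm, then the turn, a rotation vector about the tool's x, y, z in rad, then the opening, from 0 (shut) to 1 (fully open). A call has 1 to 10 rows; each row shifts and turns the commanded pose from where the row before left it, along the tool's axes as they then stand; what a row does not reach is not made up. A row lasts 1/10 s, in which the tool goes at most 50 mm and 8.59 degrees, less where a joint would pass 70% of its speed; a pose out of reach is approached as far as the arm can. A call with a gripper value outside its range is refused whole. The fingers move at their own pace and stop on an object; the grip force is fixed at half the most. Time passes only in rows, so rows that do not move let the fingers close. It gives the time, the measured TCP pose, the force, the opening and the grip force at its end, in the units of the state.
- readout.read_state(): the state, without advancing time (a new reading comes with each control period).
- optics.grab_frame(name): name is "side" or "top"; returns the picture (384x512x3 uint8, red, green, blue); there is no depth.
- optics.camera_model(name): a dict with "vfov" (degrees; the focal length in pixels is half the picture's height over the tangent of half this angle, whatever the lens; pixels are square), "cx", "cy" (the principal point, pixels), "position" and "rotation" of the camera in the world. Camera axes: x right, y down, z forward; pixel columns grow to the right and rows downward; lengths in m; the calibration is good to about 2 mm. A picture is of the moment at which its call begins. camera_model takes no time and is no camera call.
- robot.finish_job(): hands the job in; it is judged then, once.
The state is a dict: "time": time; "q": joint angles; "joint_velocities": joint speeds; "joint_torque": joint torques, N m; "position": TCP position; "orientation": TCP orientation; "force": force on the tool from outside, world axes, zero at the start; "ft_torque": the same for the moment, N m; "grip_width": finger opening in m; "grasp_force": force on a finger pad.
Only numpy, scipy, OpenCV 4.12 (cv2) and the standard library are available. Lean on these libraries where they do the work, as an engineer would, in place of code of your own. Each camera call takes 0.05 s, during which the arm holds its last target. There are 200 camera calls.

### The job

Bring the stock in the tilting display tray to the front: with the gripper, push the black cross bar of the spring-loaded sliding leg in until the tray is tipped 20 degrees forward (yellow ring at the clamp) and keep it there a moment while both card tubes roll to the front lip, then let the leg back until the tray is level (red ring at the clamp). Holding the leg at that mark against its spring, sweep the red cam lever under the bar fully across to its closed side, not moving the lever before the leg is at the red mark, and finish still holding the leg there with the lever closed and the tubes at the front; leave the other goods where they are.

Things in the scene. Friction and masses are not known exactly. Their poses are not given: they have to be found in the camera images.
- stand: Fixed stand; dark base plate 8 mm thick. Origin on the table under the bar's near face when the leg is at the red (level) mark; x away from the robot (push direction), y left, z up. In mm: plate x -50..250, y -100..100; grey clamp x 68..100, y -25..25, 80 high; gear housing from x 158; tray hinge x 200, z 98. Below x 58 only bar, leg and lever stand on the plate
- bar_face (a point): Centre of the near face of the leg's black cross bar: 170 mm long (stand y -85..85), 12 mm thick in x, from 42 to 62 mm above the table. The 14 mm aluminium leg runs from its middle, away from the robot, through the clamp. This point is at stand x = leg - 30 mm, y 0, z 52. Push anywhere on the face; a finger can slide along it
- leg (a joint): Travel of the sliding leg (m): 0 as found, fully out toward the robot; 0.030 = red ring at the clamp's near face, tray level; 0.070 = yellow ring at the clamp, tray tipped 20 degrees forward; stop at 0.080. A spring pushes it out toward the robot with 6 to 8.5 N all the way, so it must be held
- tray (a joint): Tilt of the wooden tray (rad), geared to the leg: 0 as found, 15 degrees back; 0.262 level; 0.611 tipped 20 degrees forward (front edge, toward the robot, down). Equals 8.73 x leg (in m)
- cam (a joint): Red cam lever (rad): 0 = open, handle lying 25 degrees to the right (stand -y) of the line from its pivot toward the robot; 0.873 = closed at its stop, 25 degrees to the left; it stays where it is left (about 1 N at the tip). Start 0 to 0.1
- lever_tip (a point): Free end of the red handle, 115 mm from its vertical pivot at stand x 72, y 20. Handle 12 mm wide (17 at the round end), 21 to 35 mm above the table, so it passes under the bar: a finger on the right of it with its tip 15 to 30 mm above the table can press the bar's face and, moving to stand +y, sweep the lever along at the same time
- tray_floor (a point): Middle of the tray floor, on the hinge; frame of the tray (x to its rear, z up when level). Tray 140 x 154 mm; the front third of the floor (x -66 to -18) is 3 mm lower, a pocket that keeps the two tubes in front, the front lip's inner face is at x -66, rim 30 mm high
- tube_blue: Card tube with a blue label, diameter 22 mm, 125 mm long, 40 g, lying across the tray, at its rear as found; origin at its centre, y along it
- tube_green: The same with a green label, in front of the blue one
- soap: Light blue soap carton 56 x 85 x 30 mm, a bystander; origin under its centre
- tin: Round balm tin with a pink lid, 57 mm wide, 20 mm high, a bystander; origin under its centre
- matchbox: Dark blue matchbox 36 x 57 x 16 mm, a bystander; origin under its centre
Mind the look-alikes: they are no part of the job. Leave any purple or turquoise look-alike of the tube_blue alone.

How it is judged:
By the outcome, as a careful person would: the job done as asked, in the order asked, and still so for the second after the job is handed in, while the arm keeps its last pose, push and grip.
It also fails if it takes over 48 s, if anything falls off the work surface, if the arm or the gripper's body presses on something with over 40 N, if the wrist force passes 120 N, or if a joint passes its speed limit or range.

## Working session

There is one attempt and no reset: what is moved stays moved. The work goes in short steps, Python scripts to look and compute and a tool call to move; the robot and the scene stay as the last step left them, time stands still between calls to the robot, and variables do not carry over. Pictures are saved under pics/ and viewed, at most 10 in all, crops included, and the job is handed in when it is done.

Besides the shell and the picture viewer there is one more tool, called after "Emit:" by a JSON object that holds its "fn" and its "kwargs", one argument or row to a line. jog_arm: Moves the arm, as the interface text tells. Its arguments: {"type":"object","properties":{"commands":{"type":"array","items":{"type":"array","items":{"type":"number"}}}},"required":["commands"]}

```bash
ls; mkdir -p pics; python3 - <<'E'
from rig import readout, optics, robot
import cv2, numpy as np
ims=[]
for n in("top","side"):
    im=optics.grab_frame(n); np.save(f"pics/{n}0.npy",im)
    cv2.imwrite(f"pics/{n}0.png",cv2.resize(im[:,:,::-1],(800,600),interpolation=cv2.INTER_CUBIC))
    print(n,optics.camera_model(n))
s=readout.read_state();print(s)
E
```

```text
pics
top {'vfov': 56.38735283357855, 'cx': 251.87414097292498, 'cy': 193.5559776900703, 'position': array([ 0.39015403, -0.00461225,  1.09167561]), 'rotation': array([[-0.04686271, -0.97510815,  0.21672097],
       [-0.99888619,  0.04694066, -0.00479089],
       [-0.00550139, -0.2167041 , -0.97622183]])}
side {'vfov': 54.712941600108074, 'cx': 256.66915601801037, 'cy': 189.7375391267187, 'position': array([ 0.62915087, -0.74993942,  0.59910927]), 'rotation': array([[ 0.99757344,  0.05525652, -0.04235502],
       [ 0.06600076, -0.5569107 ,  0.82794588],
       [ 0.02216144, -0.82873228, -0.55920629]])}
{'time': 0.1, 'q': array([-9.54899602e-01,  3.59332551e-01,  1.11504131e-02, -2.87391365e-04,
       -1.22408908e+00, -2.88112082e-01]), 'joint_velocities': array([-0.0019006 , -0.00090018,  0.00241125,  0.00062131, -0.00048218,
       -0.00095645]), 'joint_torque': array([-5.59265245e-04, -5.84160304e+01,  2.93756837e+01,  7.01569989e+00,
        1.01481011e-02, -5.17498586e-05]), 'position': array([ 0.21715636, -0.63867238,  0.23370896]), 'orientation': array([[-9.46789342e-01, -3.21853296e-01, -6.31399407e-04],
       [-3.21853876e-01,  9.46788378e-01,  1.36002536e-03],
       [ 1.60072975e-04,  1.49087586e-03, -9.99998876e-01]]), 'force': array([-0.18861774, -1.00343277, -0.56012667]), 'ft_torque': array([ 0.03893   , -0.00969204, -0.0534352 ]), 'grasp_force': 0.0, 'grip_width': 0.08755069334811985}
```

View pics/top0.png

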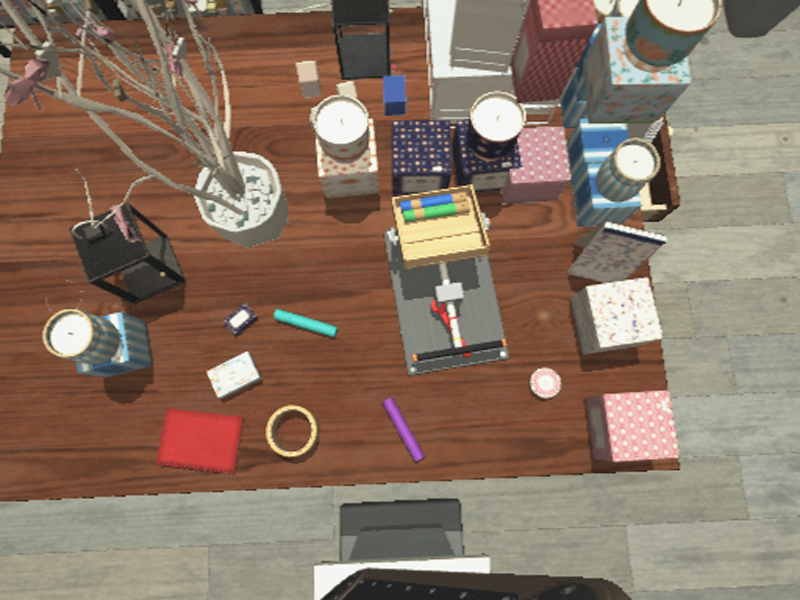

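View pics/side0.png

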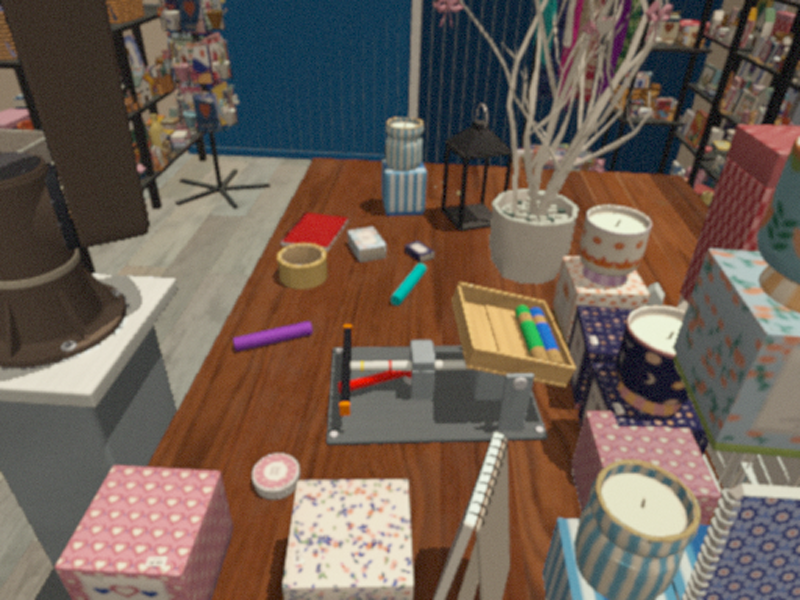

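The top view shows the stand with its bar at about (460,350), the red lever at (450,325), and the clamp at (450,291). The tray holds the blue tube at (435,201) and the green tube at (435,212). The look-alikes are the purple tube at (404,430) and the turquoise one at (306,322), and I'll leave both alone. The bar I want is the black one with orange ends on the stand; the side view shows it at (346,368).

```bash
cat > h.py <<'E'
import numpy as np, cv2
from rig import readout, optics, robot
def ray(n,uv):
    m=optics.camera_model(n); f=192/np.tan(np.radians(m['vfov']/2))
    d=np.array([(uv[0]-m['cx'])/f,(uv[1]-m['cy'])/f,1.]); return m['position'],m['rotation']@d
def onz(n,uv,z):
    p,d=ray(n,uv); return p+d*(z-p[2])/d[2]
def tri(a,b):
    (p,d),(q,e)=ray('top',a),ray('side',b)
    s=np.linalg.lstsq(np.c_[d,-e],q-p,rcond=None)[0]
    return (p+d*s[0]+q+e*s[1])/2, np.linalg.norm(p+d*s[0]-q-e*s[1])
def blobs(im,lo,hi,mn,box):
    h=cv2.cvtColor(im,cv2.COLOR_RGB2HSV); m=cv2.inRange(h,lo,hi)
    k=np.zeros_like(m); x0,y0,x1,y1=box; k[y0:y1,x0:x1]=255
    n,_,st,c=cv2.connectedComponentsWithStats(m&k)
    return [(c[i].round(1),st[i].tolist()) for i in range(1,n) if st[i,4]>=mn]
E
python3 - <<'E'
from h import *
T=np.load('pics/top0.npy');S=np.load('pics/side0.npy')
bt=(240,110,335,245);bs=(205,180,375,285)
for nm,lo,hi in(("orange",(8,170,150),(18,255,255)),("red",(0,200,100),(5,255,255)),("blue",(105,180,100),(125,255,255)),("green",(50,150,80),(75,255,255))):
    print(nm,'T',blobs(T,lo,hi,4,bt),'\n  S',blobs(S,lo,hi,4,bs))
a=cv2.resize(T[110:245,240:335],None,fx=5,fy=5,interpolation=cv2.INTER_CUBIC)[:600]
b=cv2.resize(T[140:245,240:335],None,fx=4,fy=4,interpolation=cv2.INTER_CUBIC)
c=cv2.resize(S[200:285,205:305],None,fx=4,fy=4,interpolation=cv2.INTER_CUBIC)
o=np.zeros((420,780,3),np.uint8);o[:b.shape[0],:380]=b;o[:c.shape[0],380:780]=c
cv2.imwrite('pics/crop0.png',o[:,:,::-1])
E
```

```text
orange T [] 
  S [(array([222.2, 208.1]), [219, 207, 7, 3, 18]), (array([220.4, 260.5]), [217, 257, 7, 9, 52])]
red T [] 
  S [(array([240.2, 242.2]), [224, 237, 39, 12, 158])]
blue T [] 
  S [(array([342.2, 198.8]), [340, 198, 6, 3, 13]), (array([349.4, 214.6]), [344, 208, 12, 15, 85])]
green T [] 
  S [(array([333.5, 197.6]), [331, 196, 8, 5, 22]), (array([339.4, 213.6]), [333, 206, 14, 17, 137])]
```

View pics/crop0.png

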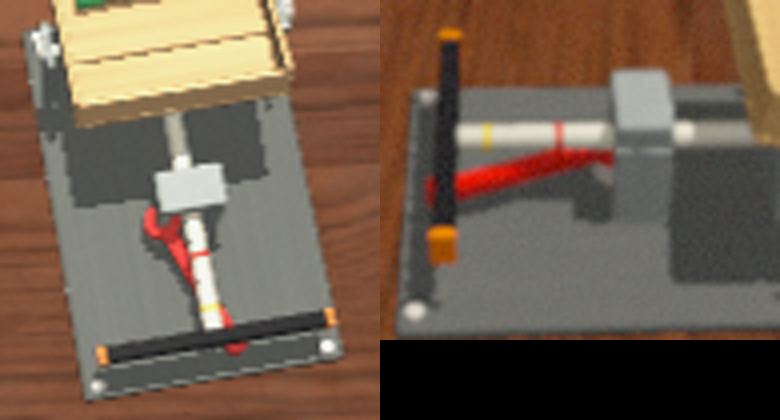

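The crop confirms the bar: black with orange ends, at crop (102,355) and (331,316) in the top view. The red lever lies to the right of the leg and pokes out under the bar at (235,345).

```bash
python3 - <<'E'
from h import *
T=np.load('pics/top0.npy')
g=lambda x,y:(240+(x+.5)/4-.5,140+(y+.5)/4-.5)
L,_=tri(g(102,355),(222.2,208.6)); R,_=tri(g(331,316),(220.4,258)); print('tri',L,R)
bt=(255,210,330,240)
for lo,hi in(((5,120,120),(22,255,255)),):print(blobs(T,lo,hi,3,bt))
L=onz('top',g(102,355),.055);R=onz('top',g(331,316),.055)
print('bar',L,R,np.linalg.norm(L-R)); d=(L-R)/np.linalg.norm(L-R)
print('yaw bar',np.arctan2(-d[0],d[1]))
P=[onz('top',g(*p),.008) for p in((87,398),(341,354))]
d=P[0]-P[1];print('plate',P,np.linalg.norm(d),np.arctan2(-d[0],d[1]))
yaw=np.arctan2(-d[0],d[1]);ex=np.array([np.cos(yaw),np.sin(yaw),0]);ey=np.array([-ex[1],ex[0],0])
print('O from plate',sum(P)/2+.05*ex,'from bar',(L+R)/2+(.03-.006)*ex)
q=[onz('side',((x-380+.5)/4-.5+205,(y+.5)/4-.5+200),.008) for x,y in((397,333),(413,90))]
d=q[1]-q[0];print('side plate',q,np.linalg.norm(d),np.arctan2(-d[0],d[1]),sum(q)/2+.05*ex)
E
```

```text
tri [ 0.51283112 -0.0433207   0.0622007 ] [ 0.53311129 -0.21013791  0.06368145]
[(array([326.1, 217.1]), [321, 210, 9, 17, 101]), (array([255.2, 216. ]), [255, 213, 2, 6, 8]), (array([294.7, 216.3]), [294, 216, 2, 2, 3]), (array([255.7, 221.1]), [255, 220, 3, 3, 7]), (array([256.3, 226.3]), [255, 224, 4, 5, 15]), (array([265.1, 228.6]), [264, 227, 3, 5, 12]), (array([323.1, 231. ]), [312, 228, 18, 5, 41]), (array([256.7, 231.2]), [255, 230, 4, 3, 10]), (array([257., 237.]), [255, 235, 5, 5, 23]), (array([306.7, 236.9]), [282, 234, 48, 6, 199]), (array([277.5, 238.6]), [275, 238, 6, 2, 10])]
bar [ 0.51506985 -0.04325496  0.055     ] [ 0.53560364 -0.21155696  0.055     ] 0.16954998997425666
yaw bar 0.12140559306676739
plate [array([ 0.48883356, -0.03193803,  0.008     ]), array([ 0.51288528, -0.22590247,  0.008     ])] 0.19544997422205637 0.12337091774978855
O from plate [ 0.5504794  -0.12276734  0.008     ] from bar [ 0.54915433 -0.12445256  0.055     ]
side plate [array([ 0.50866053, -0.22821025,  0.008     ]), array([ 0.48442909, -0.03075294,  0.008     ])] 0.1989385701617993 0.12210681414692291 [ 0.54616478 -0.12332869  0.008     ]
```

Emit:
{"fn": "jog_arm", "kwargs": {
  "commands": [
    [0,0,0,0,0,0.103,0],
    [0,0,0,0,0,0.103,0],
    [-20,25,0,0,0,0,0],
    [-20,25,0,0,0,0,0],
    [-20,25,0,0,0,0,0],
    [-20,25,0,0,0,0,0],
    [-20,25,0,0,0,0,0],
    [-20,25,0,0,0,0,0],
    [-20,25,0,0,0,0,0],
    [-20,25,0,0,0,0,0]
  ]
}}

```text
time: 1.1
position: [0.3522, -0.4198, 0.2343]
orientation: [[-0.993, -0.121, -0.0], [-0.121, 0.993, 0.0], [0.0, 0.0, -1.0]]
force: [0.3, -1.1, -0.4]
grip_width: 0.013
grasp_force: 0.0
```

Emit:
{"fn": "jog_arm", "kwargs": {
  "commands": [
    [-20,25,0,0,0,0,0],
    [-20,25,0,0,0,0,0],
    [-20,25,0,0,0,0,0],
    [-20,25,0,0,0,0,0],
    [-20,25,0,0,0,0,0],
    [-20,25,0,0,0,0,0],
    [-20,25,0,0,0,0,0],
    [-20,25,0,0,0,0,0],
    [0,0,0,0,0,0,0],
    [0,0,0,0,0,0,0]
  ]
}}

```text
time: 2.1
position: [0.4864, -0.2024, 0.2342]
orientation: [[-0.992, -0.123, -0.001], [-0.123, 0.992, 0.0], [0.001, 0.0, -1.0]]
force: [0.1, 0.5, 1.4]
grip_width: 0.0004
grasp_force: 0.0
```

```bash
cat >> h.py <<'E'
Y=0.122; O=np.array([.548,-.1238,0]); ex=np.array([np.cos(Y),np.sin(Y),0]); ey=np.array([-ex[1],ex[0],0])
def st():
    s=readout.read_state(); d=s['position']-O; R=s['orientation']
    print('t %.2f'%s['time'],'stand mm',np.round([d@ex*1e3,d@ey*1e3,d[2]*1e3],1),'F',np.round([s['force']@ex,s['force']@ey,s['force'][2]],1),'yaw %.4f'%np.arctan2(-R[0,1],R[1,1]),'zax',R[:,2].round(4),'w',s['grip_width'],'q',s['q'].round(2))
E
python3 -c "
from h import *
st()"
```

```text
t 2.10 stand mm [-70.7 -70.6 234.2] F [0.2 0.4 1.4] yaw 0.1235 zax [-8.e-04  1.e-04 -1.e+00] w 0.00035048238360619916 q [-0.02  0.12 -0.31 -0.   -1.14 -1.43]
```

Emit:
{"fn": "jog_arm", "kwargs": {
  "commands": [
    [0,3,24,0,0,0,0],
    [0,0,24,0,0,0,0],
    [0,0,24,0,0,0,0],
    [0,0,24,0,0,0,0],
    [0,0,24,0,0,0,0],
    [0,0,24,0,0,0,0],
    [0,0,24,0,0,0,0],
    [0,0,18,0,0,0,0],
    [0,0,18,0,0,0,0],
    [0,0,0,0,0,0,0]
  ]
}}

```text
time: 3.1
position: [0.4836, -0.2008, 0.0284]
orientation: [[-0.993, -0.12, -0.005], [-0.12, 0.993, 0.0], [0.005, 0.001, -1.0]]
force: [-0.6, 0.0, 0.5]
grip_width: 0.0008
grasp_force: 0.0
```

```bash
python3 -c "
from h import *
st()
S=optics.grab_frame('side');T=optics.grab_frame('top')
o=np.zeros((420,800,3),np.uint8)
a=cv2.resize(T[140:245,240:335],None,fx=4,fy=4);b=cv2.resize(S[180:285,205:305],None,fx=4,fy=4);o[:,:380]=a;o[:,380:780]=b
cv2.imwrite('pics/c1.png',o[:,:,::-1])"
```

```text
t 3.10 stand mm [-73.3 -68.6  28.4] F [-0.6  0.1  0.5] yaw 0.1202 zax [-4.7e-03  4.0e-04 -1.0e+00] w 0.0008144844674549104 q [-0.02  0.35 -0.56 -0.   -0.67 -1.43]
```

View pics/c1.png

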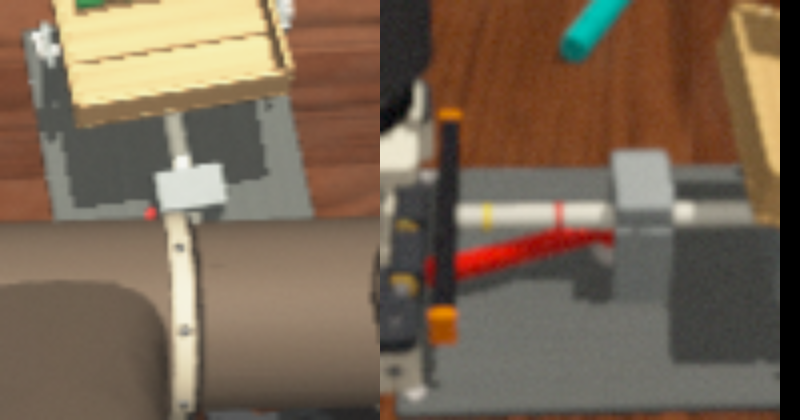

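The side view shows the closed fingers standing in front of the bar at crop (405,290), clear of the lever. The red ring is at x≈558, the yellow at 488, and the clamp face at about 614. Next I advance to contact.

Emit:
{"fn": "jog_arm", "kwargs": {
  "commands": [
    [-6,0,0,0,0,0,0],
    [-6,0,0,0,0,0,0],
    [-6,0,0,0,0,0,0],
    [-4,0,0,0,0,0,0],
    [-2,0,0,0,0,0,0],
    [0,0,0,0,0,0,0],
    [0,0,0,0,0,0,0]
  ]
}}

```text
time: 3.9
position: [0.5096, -0.1972, 0.0305]
orientation: [[-0.993, -0.121, -0.0], [-0.121, 0.993, 0.0], [0.0, 0.0, -1.0]]
force: [-0.6, 0.9, 0.2]
grip_width: 0.0005
grasp_force: 0.0
```

```bash
python3 -c "
from h import *
st()"
```

```text
t 3.90 stand mm [-47.  -68.2  30.5] F [-0.5  1.   0.2] yaw 0.1218 zax [-3.e-04  1.e-04 -1.e+00] w 0.000495179453323367 q [-0.01  0.37 -0.51 -0.   -0.69 -1.44]
```

Emit:
{"fn": "jog_arm", "kwargs": {
  "commands": [
    [-2,0,0,0,0,0,0],
    [-2,0,0,0,0,0,0]
  ]
}}

```text
time: 4.1
position: [0.5129, -0.1968, 0.0305]
orientation: [[-0.993, -0.121, -0.002], [-0.121, 0.993, 0.0], [0.002, 0.0, -1.0]]
force: [-6.2, -1.1, 3.9]
grip_width: 0.0002
grasp_force: 3.2
```

Emit:
{"fn": "jog_arm", "kwargs": {
  "commands": [
    [-2,0,0,0,0,0,0],
    [0,0,0,0,0,0,0]
  ]
}}

```text
time: 4.3
position: [0.5137, -0.1967, 0.0302]
orientation: [[-0.993, -0.121, -0.004], [-0.121, 0.993, 0.0], [0.004, 0.001, -1.0]]
force: [-6.4, -0.5, 5.0]
grip_width: 0.0009
grasp_force: 3.3
```

Emit:
{"fn": "jog_arm", "kwargs": {
  "commands": [
    [-2,0,0,0,0,0,0],
    [0,0,0,0,0,0,0]
  ]
}}

```text
time: 4.5
position: [0.5154, -0.1964, 0.0302]
orientation: [[-0.993, -0.121, -0.004], [-0.121, 0.993, 0.0], [0.004, 0.001, -1.0]]
force: [-7.1, -1.0, 5.4]
grip_width: 0.0002
grasp_force: 3.3
```

Emit:
{"fn": "jog_arm", "kwargs": {
  "commands": [
    [-2,0,0,0,0,0,0],
    [0,0,0,0,0,0,0]
  ]
}}

```text
time: 4.7
position: [0.5174, -0.1962, 0.0302]
orientation: [[-0.993, -0.121, -0.004], [-0.121, 0.993, 0.0], [0.004, 0.001, -1.0]]
force: [-6.2, -0.5, 5.5]
grip_width: 0.0003
grasp_force: 3.3
```

```bash
python3 -c "
from h import *
st()"
```

```text
t 4.70 stand mm [-39.2 -68.1  30.2] F [-6.2  0.2  5.5] yaw 0.1212 zax [-4.3e-03  1.0e-04 -1.0e+00] w 0.00025572954811059733 q [-0.01  0.38 -0.5  -0.   -0.7  -1.44]
```

```bash
cat >> h.py <<'E'
def planey(uv,y=0.):
    p,d=ray('side',uv); n=ey; t=((O+y*ey-p)@n)/(d@n); X=p+d*t; return (X-O)@ex*1e3, X[2]*1e3
def rings(S):
    h=cv2.cvtColor(cv2.GaussianBlur(S,(0,0),.6),cv2.COLOR_RGB2HSV).astype(float); h[...,0][h[...,0]>90]-=180
    o={}
    # leg rows in band 229-236
    for nm,a,b in(('yel',18,38),('red',-10,12)):
        R=h[229:235,212:300]; w=np.where((R[...,0]>=a)&(R[...,0]<=b)&(R[...,1]>70)&(R[...,2]>120),R[...,1]-50,0)
        if w.sum()>0:
            v,u=np.mgrid[229:235,212:300]; m=(w.sum(0)>0); o[nm]=((w*u).sum()/w.sum(),(w*v).sum()/w.sum(),int((w>0).sum()),np.flatnonzero(m).tolist())
            o[nm+'_x']=planey(o[nm][:2])
    return o
E
python3 -c "
from h import *
S0=np.load('pics/side0.npy');S=optics.grab_frame('side');np.save('pics/s2.npy',S)
for s in(S0,S):print(rings(s))
st()"
```

```text
{'yel': (np.float64(231.35328185328186), np.float64(232.47104247104247), 10, [18, 19, 20]), 'yel_x': (np.float64(-4.604139867963602), np.float64(58.52237763049173)), 'red': (np.float64(249.35826771653544), np.float64(232.10433070866142), 11, [36, 37, 38]), 'red_x': (np.float64(35.39475287978251), np.float64(58.56010969860792))}
{'yel': (np.float64(245.22062084257206), np.float64(232.6529933481153), 15, [16, 21, 22, 85, 86]), 'yel_x': (np.float64(26.18943462593273), np.float64(57.19894613600729)), 'red': (np.float64(251.42474226804123), np.float64(232.1298969072165), 10, [39, 40]), 'red_x': (np.float64(40.00279546594582), np.float64(58.36738330156677))}
t 4.75 stand mm [-39.2 -68.2  30.2] F [-6.6  0.1  3. ] yaw 0.1211 zax [-4.3e-03  2.0e-04 -1.0e+00] w 0.0005340114057590285 q [-0.01  0.38 -0.5  -0.   -0.7  -1.44]
```

Emit:
{"fn": "jog_arm", "kwargs": {
  "commands": [
    [-5,0,0,0,0,0,0],
    [-5,0,0,0,0,0,0],
    [-5,0,0,0,0,0,0],
    [-5,0,0,0,0,0,0],
    [-5,0,0,0,0,0,0],
    [-5,0,0,0,0,0,0],
    [-5,0,0,0,0,0,0],
    [-5,0,0,0,0,0,0],
    [-5,0,0,0,0,0,0],
    [-5,0,0,0,0,0,0]
  ]
}}

```text
time: 5.75
position: [0.5665, -0.1903, 0.0301]
orientation: [[-0.993, -0.121, -0.005], [-0.121, 0.993, 0.0], [0.005, 0.001, -1.0]]
force: [-8.3, -0.3, 5.5]
grip_width: 0.0003
grasp_force: 4.2
```

Emit:
{"fn": "jog_arm", "kwargs": {
  "commands": [
    [-5,0,0,0,0,0,0],
    [-5,0,0,0,0,0,0],
    [-3,0,0,0,0,0,0],
    [-2,0,0,0,0,0,0],
    [0,0,0,0,0,0,0],
    [0,0,0,0,0,0,0],
    [0,0,0,0,0,0,0]
  ]
}}

```text
time: 6.45
position: [0.5815, -0.1884, 0.0301]
orientation: [[-0.993, -0.121, -0.005], [-0.121, 0.993, 0.0], [0.005, 0.001, -1.0]]
force: [-7.0, -1.5, 5.0]
grip_width: 0.0001
grasp_force: 3.8
```

```bash
python3 -c "
from h import *
S=optics.grab_frame('side');np.save('pics/s3.npy',S)
print(rings(S))
st()
cv2.imwrite('pics/c3.png',cv2.resize(S[165:290,200:390],None,fx=4,fy=4,interpolation=cv2.INTER_CUBIC)[:,:,::-1])"
```

```text
{'yel': (np.float64(295.7090062111801), np.float64(231.4136645962733), 44, [48, 80, 81, 82, 83, 84, 85, 86, 87]), 'yel_x': (np.float64(139.47313616621508), np.float64(57.91479780582309)), 'red': (np.float64(280.1058201058201), np.float64(231.94973544973544), 15, [67, 68, 69]), 'red_x': (np.float64(104.30672716970447), np.float64(57.24391860223066))}
t 6.50 stand mm [ 25.4 -68.2  30.1] F [-7.6  0.   4.2] yaw 0.1210 zax [-4.8e-03  1.0e-04 -1.0e+00] w 0.0005438477554611429 q [ 0.01  0.46 -0.36 -0.   -0.76 -1.46]
```

View pics/c3.png

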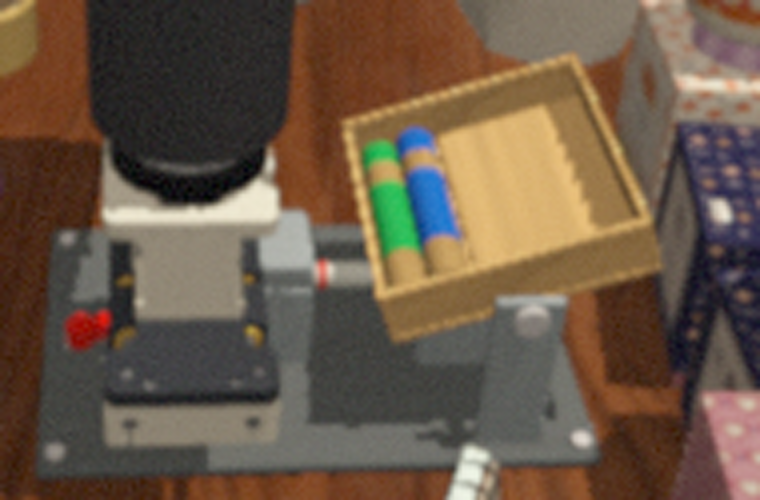

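The picture shows both tubes at the front lip: green at (390,210), blue at (428,185). The red ring is behind the clamp at (320,273), which puts the leg at about 69 mm. The lever tip at (85,328) hasn't moved. I'll add 1 mm, hold, then let the leg back 40 mm.

Emit:
{"fn": "jog_arm", "kwargs": {
  "commands": [
    [-1,0,0,0,0,0,0],
    [0,0,0,0,0,0,0],
    [0,0,0,0,0,0,0],
    [0,0,0,0,0,0,0],
    [0,0,0,0,0,0,0],
    [0,0,0,0,0,0,0],
    [0,0,0,0,0,0,0],
    [0,0,0,0,0,0,0],
    [0,0,0,0,0,0,0],
    [0,0,0,0,0,0,0]
  ]
}}

```text
time: 7.5
position: [0.5825, -0.1883, 0.0301]
orientation: [[-0.993, -0.121, -0.005], [-0.121, 0.993, 0.0], [0.005, 0.001, -1.0]]
force: [-8.1, -0.6, 4.4]
grip_width: 0.0005
grasp_force: 3.8
```

Emit:
{"fn": "jog_arm", "kwargs": {
  "commands": [
    [3,0,0,0,0,0,0],
    [3,0,0,0,0,0,0],
    [3,0,0,0,0,0,0],
    [3,0,0,0,0,0,0],
    [3,0,0,0,0,0,0],
    [3,0,0,0,0,0,0],
    [3,0,0,0,0,0,0],
    [3,0,0,0,0,0,0],
    [3,0,0,0,0,0,0],
    [3,0,0,0,0,0,0]
  ]
}}

```text
time: 8.5
position: [0.5529, -0.1919, 0.0301]
orientation: [[-0.993, -0.121, -0.004], [-0.121, 0.993, 0.0], [0.004, 0.001, -1.0]]
force: [-6.3, -1.3, 4.3]
grip_width: 0.0005
grasp_force: 3.3
```

Emit:
{"fn": "jog_arm", "kwargs": {
  "commands": [
    [3,0,0,0,0,0,0],
    [3,0,0,0,0,0,0],
    [2,0,0,0,0,0,0],
    [1,0,0,0,0,0,0],
    [0,0,0,0,0,0,0],
    [0,0,0,0,0,0,0],
    [0,0,0,0,0,0,0]
  ]
}}

```text
time: 9.2
position: [0.5438, -0.193, 0.0301]
orientation: [[-0.993, -0.121, -0.005], [-0.121, 0.993, 0.0], [0.005, 0.001, -1.0]]
force: [-7.0, -1.0, 5.4]
grip_width: 0.0007
grasp_force: 3.5
```

```bash
python3 -c "
from h import *
S=optics.grab_frame('side');np.save('pics/s4.npy',S)
print(rings(S))
st()
cv2.imwrite('pics/c4.png',cv2.resize(S[165:290,200:390],None,fx=4,fy=4,interpolation=cv2.INTER_CUBIC)[:,:,::-1])"
```

```text
{'yel': (np.float64(283.2410071942446), np.float64(230.98441247002398), 11, [28, 29, 30, 85, 86, 87]), 'yel_x': (np.float64(111.2042522913718), np.float64(59.88870599117535)), 'red': (np.float64(263.0), np.float64(233.1494252873563), 3, [51]), 'red_x': (np.float64(65.97432656254284), np.float64(54.71870025086834))}
t 9.25 stand mm [-12.6 -68.2  30.1] F [-6.6  0.8  4.1] yaw 0.1210 zax [-4.7e-03  2.0e-04 -1.0e+00] w 0.0005396636943470306 q [-0.    0.41 -0.44 -0.   -0.72 -1.45]
```

View pics/c4.png

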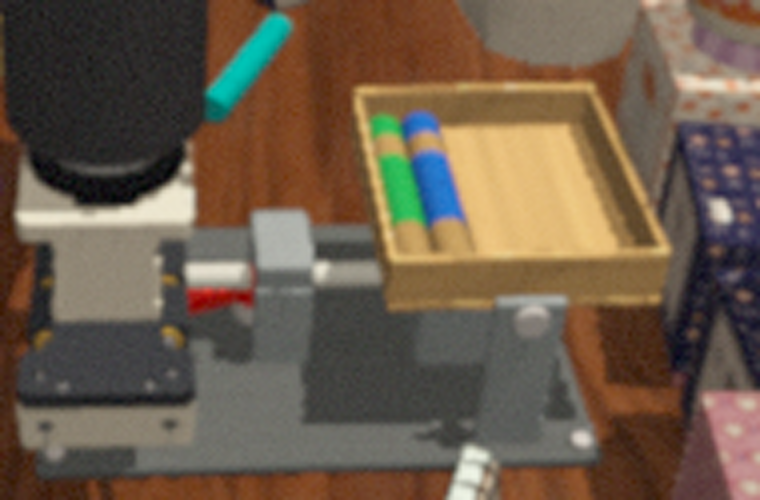

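The tray is level and the tubes have stayed in the front pocket: green at (395,185), blue at (435,180). The red ring is at the clamp face, at (252,272). By measurement the leg is about 1 mm too far in, so I'll back off 1 mm and check before sweeping.

Emit:
{"fn": "jog_arm", "kwargs": {
  "commands": [
    [1,0,0,0,0,0,0],
    [0,0,0,0,0,0,0],
    [0,0,0,0,0,0,0],
    [0,0,0,0,0,0,0]
  ]
}}

```text
time: 9.65
position: [0.5429, -0.1931, 0.0301]
orientation: [[-0.993, -0.121, -0.005], [-0.121, 0.993, 0.0], [0.005, 0.001, -1.0]]
force: [-7.7, -0.6, 4.2]
grip_width: 0.0006
grasp_force: 3.5
```

Emit:
{"fn": "jog_arm", "kwargs": {
  "commands": [
    [0,3,0,0,0,0,0],
    [0,4,0,0,0,0,0],
    [0,4,0,0,0,0,0],
    [0,4,0,0,0,0,0],
    [0,4,0,0,0,0,0],
    [0,4,0,0,0,0,0],
    [0,4,0,0,0,0,0],
    [0,4,0,0,0,0,0],
    [0,4,0,0,0,0,0],
    [0,4,0,0,0,0,0]
  ]
}}

```text
time: 10.65
position: [0.5376, -0.155, 0.0296]
orientation: [[-0.993, -0.12, -0.006], [-0.12, 0.993, -0.001], [0.006, 0.0, -1.0]]
force: [-6.1, -6.4, 0.1]
grip_width: 0.0004
grasp_force: 3.7
```

```bash
python3 -c "
from h import *
st()"
```

```text
t 10.65 stand mm [-14.1 -29.7  29.6] F [-6.9 -5.6  0.1] yaw 0.1206 zax [-5.7e-03 -7.0e-04 -1.0e+00] w 0.00041722867310780974 q [ 0.07  0.39 -0.48  0.   -0.7  -1.52]
```

Emit:
{"fn": "jog_arm", "kwargs": {
  "commands": [
    [-0.4,4,0,0,0,0,0],
    [0,4,0,0,0,0,0],
    [0,4,0,0,0,0,0],
    [0,4,0,0,0,0,0],
    [0,4,0,0,0,0,0],
    [0,4,0,0,0,0,0],
    [0,4,0,0,0,0,0],
    [0,4,0,0,0,0,0],
    [0,4,0,0,0,0,0],
    [0,4,0,0,0,0,0]
  ]
}}

```text
time: 11.65
position: [0.5326, -0.1156, 0.0294]
orientation: [[-0.993, -0.12, -0.007], [-0.12, 0.993, -0.001], [0.007, -0.0, -1.0]]
force: [-6.6, -8.0, 0.4]
grip_width: 0.0003
grasp_force: 4.1
```

```bash
python3 -c "
from h import *
st()"
```

```text
t 11.65 stand mm [-14.3  10.   29.4] F [-7.5 -7.2  0.4] yaw 0.1204 zax [-0.0068 -0.0011 -1.    ] w 0.00026055052230037875 q [ 0.15  0.37 -0.51  0.   -0.69 -1.6 ]
```

Emit:
{"fn": "jog_arm", "kwargs": {
  "commands": [
    [0,3,0,0,0,0,0],
    [0,3,0,0,0,0,0],
    [0,2,0,0,0,0,0],
    [0,0,0,0,0,0,0]
  ]
}}

```text
time: 12.05
position: [0.532, -0.1074, 0.0295]
orientation: [[-0.993, -0.12, -0.006], [-0.12, 0.993, -0.001], [0.006, -0.0, -1.0]]
force: [-7.2, -4.3, 0.2]
grip_width: 0.0002
grasp_force: 3.9
```

```bash
python3 -c "
from h import *
st()
S=optics.grab_frame('side');print(rings(S))
cv2.imwrite('pics/c5.png',cv2.resize(S[165:290,200:390],None,fx=4,fy=4,interpolation=cv2.INTER_CUBIC)[:,:,::-1])"
```

```text
t 12.05 stand mm [-13.9  18.2  29.5] F [-7.7 -3.4  0.2] yaw 0.1206 zax [-6.2e-03 -9.0e-04 -1.0e+00] w 0.00019863288011682346 q [ 0.16  0.37 -0.52 -0.   -0.69 -1.61]
{'yel': (np.float64(297.9828473413379), np.float64(229.7427101200686), 7, [85, 86, 87]), 'yel_x': (np.float64(144.2129613062716), np.float64(62.67511616307087)), 'red': (np.float64(262.5568445475638), np.float64(232.76102088167053), 8, [50, 51]), 'red_x': (np.float64(64.9440314980328), np.float64(55.88273038048585))}
```

View pics/c5.png

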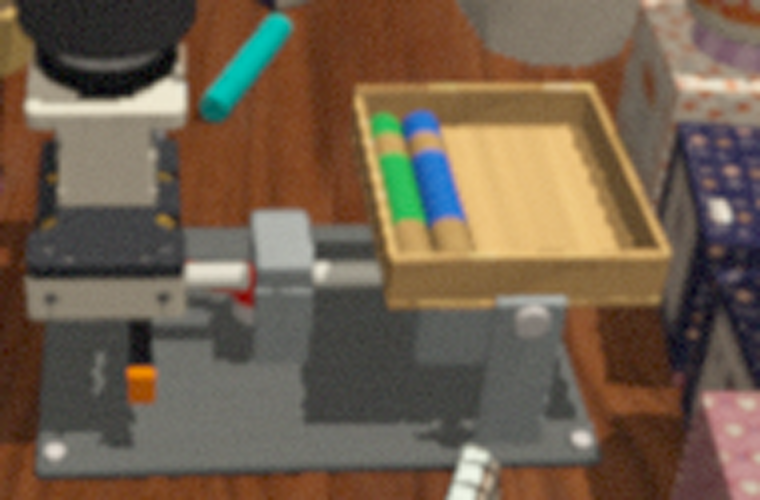

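The tray is still level with the red ring at the clamp face (250,270), and the lever is moving across. I'll continue in small steps to the stop.

Emit:
{"fn": "jog_arm", "kwargs": {
  "commands": [
    [0,2,0,0,0,0,0],
    [0,2,0,0,0,0,0],
    [0,0,0,0,0,0,0]
  ]
}}

```text
time: 12.4
position: [0.5316, -0.1035, 0.0296]
orientation: [[-0.993, -0.12, -0.006], [-0.12, 0.993, -0.001], [0.006, -0.0, -1.0]]
force: [-4.7, -4.8, 0.2]
grip_width: 0.0004
grasp_force: 3.9
```

Emit:
{"fn": "jog_arm", "kwargs": {
  "commands": [
    [0,2,0,0,0,0,0],
    [0,1,0,0,0,0,0],
    [0,0,0,0,0,0,0]
  ]
}}

```text
time: 12.7
position: [0.5312, -0.1006, 0.0295]
orientation: [[-0.993, -0.12, -0.006], [-0.12, 0.993, -0.001], [0.006, -0.0, -1.0]]
force: [-5.5, -5.5, 0.0]
grip_width: 0.0006
grasp_force: 3.9
```

Emit:
{"fn": "jog_arm", "kwargs": {
  "commands": [
    [0,1,0,0,0,0,0],
    [0,1,0,0,0,0,0],
    [0,0,0,0,0,0,0]
  ]
}}

```text
time: 13.0
position: [0.531, -0.0987, 0.0296]
orientation: [[-0.993, -0.12, -0.006], [-0.12, 0.993, -0.001], [0.006, -0.0, -1.0]]
force: [-6.0, -5.4, 0.2]
grip_width: 0.0003
grasp_force: 3.8
```

```bash
cat >>h.py <<'E'
def orange(S): return [(b[0],b[1][4],np.round(planey(b[0],-.08),1)) for b in blobs(S,(8,170,150),(18,255,255),8,(205,245,260,285))]
E
python3 -c "
from h import *
st()
S0=np.load('pics/side0.npy');S=optics.grab_frame('side');print(orange(S0),orange(S))"
```

```text
t 13.00 stand mm [-13.8  27.   29.6] F [-6.6 -4.7  0.2] yaw 0.1206 zax [-0.0061 -0.0011 -1.    ] w 0.0002837746616449688 q [ 0.18  0.37 -0.52  0.   -0.69 -1.63]
[(array([220.4, 260.5]), 52, array([-27. ,  52.6]))] [(array([235. , 260.2]), 44, array([ 2.8, 52.4]))]
```

Emit:
{"fn": "jog_arm", "kwargs": {
  "commands": [
    [0,1,0,0,0,0,0],
    [0,1,0,0,0,0,0],
    [0,0,0,0,0,0,0]
  ]
}}

```text
time: 13.35
position: [0.5307, -0.0967, 0.0295]
orientation: [[-0.993, -0.12, -0.006], [-0.12, 0.993, -0.001], [0.006, -0.0, -1.0]]
force: [-5.7, -6.9, 0.7]
grip_width: 0.0004
grasp_force: 3.8
```

Emit:
{"fn": "jog_arm", "kwargs": {
  "commands": [
    [0,1,0,0,0,0,0],
    [0,1,0,0,0,0,0],
    [0,0,0,0,0,0,0]
  ]
}}

```text
time: 13.65
position: [0.5305, -0.0948, 0.0296]
orientation: [[-0.993, -0.12, -0.006], [-0.12, 0.993, -0.001], [0.006, -0.0, -1.0]]
force: [-6.4, -6.5, 0.5]
grip_width: 0.0004
grasp_force: 3.8
```

Emit:
{"fn": "jog_arm", "kwargs": {
  "commands": [
    [0,1,0,0,0,0,0],
    [0,1,0,0,0,0,0],
    [0,0,0,0,0,0,0]
  ]
}}

```text
time: 13.95
position: [0.5302, -0.0928, 0.0295]
orientation: [[-0.993, -0.12, -0.006], [-0.12, 0.993, -0.001], [0.006, -0.0, -1.0]]
force: [-6.5, -6.3, -0.3]
grip_width: 0.0007
grasp_force: 3.8
```

```bash
python3 -c "
from h import *
st()
S=optics.grab_frame('side');print(orange(S))"
```

```text
t 13.95 stand mm [-13.9  33.   29.5] F [-7.3 -5.5 -0.3] yaw 0.1205 zax [-0.0061 -0.0012 -1.    ] w 0.0006568561131074749 q [ 0.19  0.36 -0.53  0.   -0.68 -1.64]
[(array([234.9, 260.2]), 45, array([ 2.6, 52.4]))]
```

Emit:
{"fn": "jog_arm", "kwargs": {
  "commands": [
    [0,1,0,0,0,0,0],
    [0,1,0,0,0,0,0],
    [0,0,0,0,0,0,0]
  ]
}}

```text
time: 14.3
position: [0.5302, -0.0916, 0.0296]
orientation: [[-0.993, -0.12, -0.006], [-0.12, 0.993, -0.002], [0.006, -0.001, -1.0]]
force: [-4.6, -13.1, -1.6]
grip_width: 0.0004
grasp_force: 8.0
```

Emit:
{"fn": "jog_arm", "kwargs": {
  "commands": [
    [0,1,0,0,0,0,0],
    [0,1,0,0,0,0,0],
    [0,0,0,0,0,0,0]
  ]
}}

```text
time: 14.6
position: [0.5302, -0.091, 0.0297]
orientation: [[-0.993, -0.12, -0.006], [-0.12, 0.993, -0.004], [0.006, -0.003, -1.0]]
force: [-2.4, -22.2, -3.6]
grip_width: 0.0006
grasp_force: 12.3
```

Emit:
{"fn": "jog_arm", "kwargs": {
  "commands": [
    [0,1,0,0,0,0,0],
    [0,1,0,0,0,0,0],
    [0,0,0,0,0,0,0]
  ]
}}

```text
time: 14.9
position: [0.5302, -0.0904, 0.0298]
orientation: [[-0.993, -0.12, -0.006], [-0.12, 0.993, -0.005], [0.006, -0.004, -1.0]]
force: [1.0, -31.3, -4.9]
grip_width: 0.0004
grasp_force: 16.7
```

```bash
python3 -c "
from h import *
st()
S=optics.grab_frame('side');print(orange(S));T=optics.grab_frame('top')
o=np.zeros((420,800,3),np.uint8)
a=cv2.resize(T[140:245,240:335],None,fx=4,fy=4);b=cv2.resize(S[180:285,205:305],None,fx=4,fy=4);o[:,:380]=a;o[:,380:780]=b
cv2.imwrite('pics/c6.png',o[:,:,::-1])"
```

```text
t 14.90 stand mm [-13.6  35.3  29.8] F [ -2.8 -31.2  -4.9] yaw 0.1206 zax [-0.0057 -0.0051 -1.    ] w 0.00042012093380592593 q [ 0.2   0.36 -0.53  0.01 -0.68 -1.65]
[(array([235. , 260.2]), 44, array([ 2.8, 52.4]))]
```

View pics/c6.png

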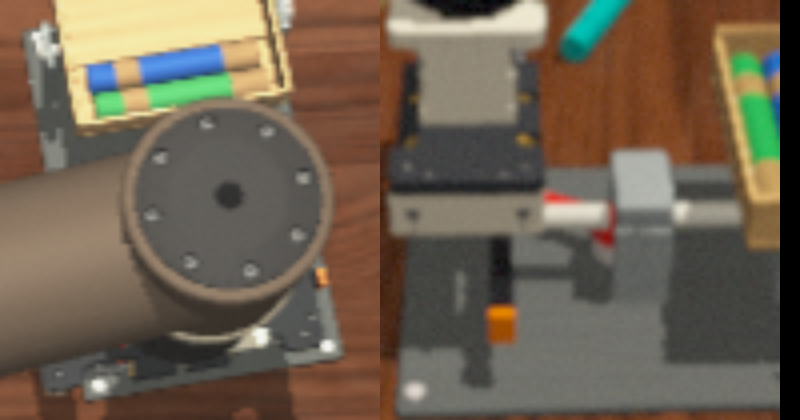

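The force jumped from about 6 N to 31 N at the lever's stop, so the cam is closed. The side view shows the lever now lying on the left of the leg, with the tubes still in front. I'll ease the side load, check the hold, and hand in.

Emit:
{"fn": "jog_arm", "kwargs": {
  "commands": [
    [0,-2,0,0,0,0,0],
    [0,-1.5,0,0,0,0,0],
    [0,0,0,0,0,0,0],
    [0,0,0,0,0,0,0],
    [0,0,0,0,0,0,0]
  ]
}}

```text
time: 15.5
position: [0.5302, -0.0915, 0.0296]
orientation: [[-0.993, -0.12, -0.006], [-0.12, 0.993, -0.002], [0.006, -0.002, -1.0]]
force: [-2.8, -15.0, -1.1]
grip_width: 0.0005
grasp_force: 8.3
```

```bash
python3 -c "
from h import *
st()
S=optics.grab_frame('side');print(orange(S));st()"
```

```text
t 15.50 stand mm [-13.8  34.2  29.6] F [ -4.6 -14.5  -1.1] yaw 0.1204 zax [-0.0059 -0.0025 -1.    ] w 0.0005200662183267352 q [ 0.19  0.36 -0.53  0.   -0.68 -1.65]
[(array([235. , 260.1]), 43, array([ 2.8, 52.7]))]
t 15.55 stand mm [-13.7  34.2  29.6] F [ -4.3 -14.6  -1.5] yaw 0.1204 zax [-0.0059 -0.0024 -1.    ] w 0.00016614777124859893 q [ 0.19  0.36 -0.53  0.   -0.68 -1.65]
```

The leg reads 29.8 mm and steady, and the finger is still pressing the lever against its stop.

```bash
python3 -c "
from rig import robot
print(robot.finish_job())"
```

```text
the job is handed in; nothing more can be done
None
```

The job is handed in after about 15.6 s: the leg was pushed to about 70 mm and both tubes rolled to the front, then it was let back and is held at the red mark (measured about 29.8 mm) with the cam lever against its closed stop; I saw no other goods move, and no verdict was returned.

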